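Index the specimen carousel to its next hole

TASK

With shut fingertips, press the indexing plunger of the specimen carousel in by its finger cup and, keeping it pressed, turn the carousel clockwise (seen from above) by just one index hole; then let the plunger spring all the way back up so that it locks in that hole, and move away. Do not grasp or lift anything: the jars and the dish ride round upright in their places on the carousel, and the things on the desk stay where they are.

Things in the scene. Friction and masses are not known exactly. Their poses are not given: they have to be found in the camera images.
- plunger (a joint): The sprung indexing plunger, travel in m: 0 fully up (locked if at a hole), 0.013 pressed fully in. Pressing is straight down. It starts to move at about 5 N and is fully in at about 10 N. Its key is clear of the hole from 0.007 on; let up between two holes the key rubs under the ring and the plunger stays about 0.0065 down; at a hole, if let up, it springs up to 0 and stops the carousel. Pushed sideways without being pressed it stays locked.
- carousel (a joint): Turn of the carousel about its vertical axis in rad, 0 at the start, growing CLOCKWISE seen from above. The six index holes are 60 degrees apart: next hole at 1.047. The key has about 0.023 rad play each way in a hole. Light friction: about 1 N at the cup turns it once the plunger is in.
- finger_cup (a point): Centre of the floor of the plunger's finger cup (top face of the floor), a shallow round steel cup with a dark rubber pad on its floor, open upwards: about 45 mm across inside, 54 mm outside, 10 mm deep, floor 78 mm above the desk when up, 65 mm when fully in. It is the only such cup, on a bracket at the carousel's rim, 110 mm from the axis, and travels with the carousel.
- stage_axis (a point): Point on the vertical axis of the carousel, at the height of its disc's top (46 mm above the desk). The disc is 176 mm across, of aluminium, inside a fixed aluminium ring (270 mm across over its white skirt, 45 mm high) with a dark round slot in which the plunger runs and six wide dark index holes in it.
- next_hole (a point): Middle of the index hole that the plunger must go to, on top of the fixed ring, 110 mm from the axis and 60 degrees clockwise of where the plunger starts (46 mm above the desk). It does not move.
- stage: The fixed white stand of the carousel; origin under the carousel's axis at desk height. Its +x points to the post (26 mm thick, 286 mm tall, 175 mm from the axis) that holds the lens: a barrel 58 mm across over the disc, 56 mm from the axis, from 132 to 260 mm above the desk. The plunger starts 150 degrees clockwise of the post, so on the side away from it.
- tall_jar: Loose amber jar 36 mm across and 46 mm tall, standing on the disc between three small pins; origin at the centre of its underside.
- short_jar: Loose clear jar 36 mm across and 30 mm tall, standing on the disc between three pins; origin at the centre of its underside.
- dish: Loose covered dish 36 mm across and 14 mm tall, lying on the disc between three pins; origin at the centre of its underside.
- nest_tall (a point): Point on the disc, the place of the tall jar (its centre, at the disc's top); turns with the carousel.
- nest_short (a point): The same for the short jar.
- nest_dish (a point): The same for the dish.
- objective: Loose steel microscope objective standing on the desk near the stand, 32 mm across, 50 mm tall; origin at the centre of its underside. To be left alone.
- slide_box: Loose grey box for slides beside the stand, 85 x 100 x 34 mm; origin at the centre of its underside. To be left alone.
- pen_mug: Loose mug with pens, 80 mm across, 150 mm tall with the pens; origin at the centre of its underside. To be left alone.
- screwdriver: Loose screwdriver lying on the desk. To be left alone.
- control_box: Loose grey control box with a knob, 90 x 70 x 58 mm; origin at the centre of its underside. To be left alone.

How it is judged:
On the way, in this order (a step that is already met when the one before it is completed fails the run):
1. a finger presses the plunger in, clear of its first hole (value of joint plunger above 0.0065 m and contact force between the fingers and plunger above 1 N and value of joint carousel between -0.25 and 0.25 rad), for 0.05 s.
2. the plunger has sprung up into the next hole clockwise (value of joint plunger below 0.002 m and value of joint carousel between 1.0072 and 1.0872 rad), for 0.1 s.
At the end, for the whole second after the job is handed in: The carousel stands still at the next hole clockwise (1.047 rad, within 0.04), the plunger is fully up (within 2 mm), both jars and the dish stand upright within 8 mm of their places on the disc, and nothing on the desk has moved more than 20 mm (all of step 2 and velocity of joint carousel between -0.02 and 0.02 rad/s and distance between tall_jar and nest_tall below 0.008 m and distance between short_jar and nest_short below 0.008 m and distance between dish and nest_dish below 0.008 m and angle between each of tall_jar, short_jar, dish's own z axis and vertical below 0.1 rad and distance of each of objective, slide_box, pen_mug, screwdriver, control_box from where it was at the start of the episode below 0.02 m); the robot touches nothing.
It fails at once if the carousel is turned the wrong way (value of joint carousel below -0.2 rad).
It fails at once if the carousel is turned far past the next hole (value of joint carousel above 1.5 rad).
It fails at once if a jar or the dish is lifted or knocked out of its place (distance between tall_jar and nest_tall above 0.015 m or distance between short_jar and nest_short above 0.015 m or distance between dish and nest_dish above 0.015 m).
It fails at once if a thing on the desk is lifted, carried or pushed away (distance of any of objective, slide_box, pen_mug, screwdriver, control_box from where it was at the start of the episode above 0.03 m).
It also fails if it takes over 35 s, if anything falls off the work surface, if the arm or the gripper's body presses on something with over 40 N, if the wrist force passes 120 N, or if a joint passes its speed limit or range.

ROBOT

A 6-joint arm with a two-finger parallel gripper is mounted at the origin on the work surface. World frame = base frame: x ahead of the robot, y to its left, z up, the work surface at z = 0. Lengths are in m, angles in rad, forces in N, time in s.
With the tool pointing down it reaches from about 0.25 to 0.8 m from the base axis. Payload 8.5 kg.
Tool frame: the origin (TCP) lies midway between the tips of the shut fingers; the grasp point (between the pads) lies behind it (grip_depth is the z of the grasp point in the tool frame, in m); z points along the fingers, y is the line along which they close (so a half turn about z gives the same grasp; the last joint's range is limited). The gripper opens to 85 mm and grips with 20 to 120 N. Pads are 22 mm wide; open, the fingers measure 114 mm over their backs; the gripper's body (76 mm by 85 mm) begins 54 mm behind the grasp point. The pads swing forward as they close: fully open they stand 13 mm farther back than shut.
Start: joints at [-1.233, 0.238, -0.013, 1.319, 0, 1.571], TCP at [0.174, -0.495, 0.231] pointing down, gripper open.
Joint ranges: [-2.66, 2.66], [-1.03, 1.9], [-1.14, 1.46], [-1.82, 2.27], [-1.45, 1.34], [-3.14, 3.14]. Speed limits (rad/s): [2.22, 2.22, 2.79, 3.14, 3.14, 3.14].

INTERFACE

Orientations are given as a rotation vector (axis times angle).
In Python, from plant import state, capture, finish_job, grip_depth gives the robot as it stands.
- The arm moves only by the tool step_arm, never from a script. Its argument "steps" is a list of rows, each an object with "offset": the shift along the world's x, y, z in units of 0.02 m (1.0 is 0.02 m), a list of three; "turn": the turn, a rotation vector about the world's x, y, z in units of 0.12 rad (1.0 is 0.12 rad), a list of three; "gripper": the opening, from -1 (shut) to 1 (fully open), so that 0 is half open. In form: [{"offset": [x, y, z], "turn": [rx, ry, rz], "gripper": gripper}, ...]. A call has 1 to 20 rows; each row shifts and turns the commanded pose from where the row before left it; what a row does not reach is not made up. A row lasts 1/10 s, in which the tool goes at most 50 mm and 8.59 degrees, less where a joint would pass 70% of its speed; a pose out of reach is approached as far as the arm can. A call with a number of a shift or a turn outside -1 to 1 is refused whole. A call with a gripper value outside its range is refused whole. The fingers move at their own pace and stop on an object; "squeeze" is the grip in N (left out, the last holds). Time passes only in rows, so rows that do not move let the fingers close. It gives the time, the measured TCP pose, the force, the opening and the grip force at its end, in the units of the state.
- state(): the state, without advancing time (a new reading comes with each control period).
- capture(name): name is "scene" or "top"; returns a dict with "img" (400x640x3 uint8, blue, green, red), "vertical_fov" (degrees; the focal length in pixels is half the picture's height over the tangent of half this angle, whatever the lens; pixels are square), "cx", "cy" (the principal point, pixels), "world_to_cam" (4x4, takes a point from world to camera coordinates). Camera axes: x right, y down, z forward; pixel columns grow to the right and rows downward; lengths in m; the calibration is good to about 2 mm. A picture is of the moment at which its call begins. There is no depth.
- finish_job(): hands the job in; it is judged then, once.
The state is a dict: "time_s": time; "joint_positions": joint angles; "dq": joint speeds; "tau": joint torques, N m; "tool_pos": TCP position; "ee_rot": TCP orientation; "ft_force": force on the tool from outside, world axes, zero at the start; "moment": the same for the moment, N m; "opening": finger opening in m; "grip_force": force on a finger pad.
Only numpy, scipy, OpenCV 4.12 (cv2) and the standard library are available. Lean on these libraries where they do the work, as an engineer would, in place of code of your own. Each camera call takes 0.05 s, during which the arm holds its last target. There are 200 camera calls.

## Working session

There is one attempt and no reset: what is moved stays moved. The work goes in short steps, Python scripts to look and compute and a tool call to move; the robot and the scene stay as the last step left them, time stands still between calls to the robot, and variables do not carry over. Pictures are saved under pics/ and viewed, at most 10 in all, crops included, and the job is handed in when it is done.

Besides the shell and the picture viewer there is one more tool, called as name([rows], argument=value, ...), one row to a line, values as JSON. step_arm: Moves the arm, as the interface text tells. Shifts and turns lie within -1 to 1; 1 stands for 0.02 m of shift or 0.12 rad of turn. Its arguments: {"type":"object","properties":{"steps":{"type":"array","items":{"type":"object","properties":{"offset":{"type":"array","items":{"type":"number"}},"turn":{"type":"array","items":{"type":"number"}},"gripper":{"type":"number"}}}},"squeeze":{"type":"number"}},"required":["steps"]}

```bash
mkdir -p pics; cat > h.py <<'E'
import numpy as np, cv2
from plant import state, capture, finish_job, grip_depth
def ray(c,u,v):
    f=200/np.tan(np.radians(c["vertical_fov"])/2); M=np.array(c["world_to_cam"]); R=M[:3,:3];t=M[:3,3]
    o=-R.T@t; d=R.T@np.array([(u-c["cx"])/f,(v-c["cy"])/f,1]); return o,d
def onz(c,u,v,z):
    o,d=ray(c,u,v); return o+d*(z-o[2])/d[2]
def proj(c,p):
    f=c["img"].shape[0]/2/np.tan(np.radians(c["vertical_fov"])/2); q=np.array(c["world_to_cam"])@np.append(p,1)
    return np.array([c["cx"]+f*q[0]/q[2],c["cy"]+f*q[1]/q[2]])
def tri(a,b):
    A=[];y=[]
    for c,u,v in (a,b):
        o,d=ray(c,u,v); d/=np.linalg.norm(d); P=np.eye(3)-np.outer(d,d); A.append(P);y.append(P@o)
    return np.linalg.lstsq(np.vstack(A),np.hstack(y),rcond=None)[0]
E
python3 - <<'E'
from h import *
for n in ("scene","top"):
    c=capture(n); cv2.imwrite(f"pics/{n}0.png",c["img"]); print(n,ray(c,320,200),c["vertical_fov"])
s=state(); print(s["tool_pos"],s["ee_rot"],grip_depth,s["opening"])
E
```

```text
scene (array([1.41145588, 0.18191435, 1.2088832 ]), array([-0.57194461, -0.12709592, -0.81041245])) 45.365117346614966
top (array([ 0.42732342, -0.00353375,  1.64875661]), array([ 0.08853221,  0.02002402, -0.99593244])) 42.01748641972414
[ 0.17386599 -0.49498916  0.23073667] [-3.09562973e+00 -5.27809554e-01  3.34118180e-04] -0.0187 0.0853858526448924
```

View pics/scene0.png

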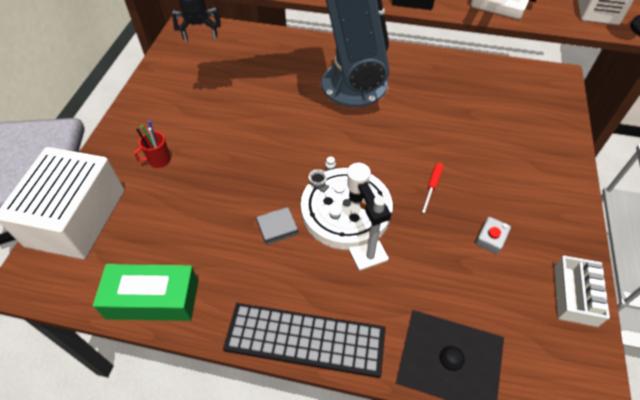

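View pics/top0.png

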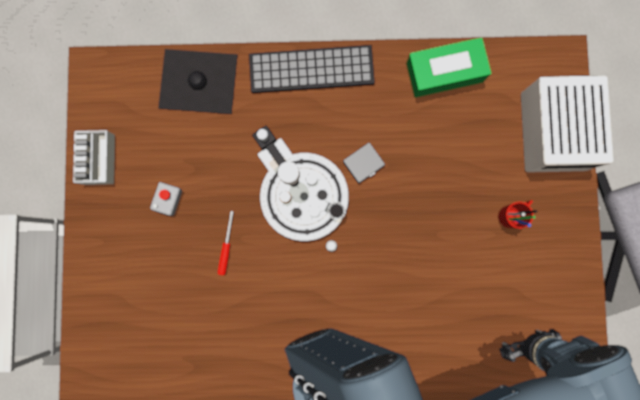

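Scene: the cup is at about (318,178), the disc at about (346,205). Top: the ring is centred near (304,197), the cup near (337,210), the post top at (264,135) and the objective at (331,246). I'll zoom in on both.

```bash
python3 - <<'E'
from h import *
a=cv2.imread("pics/top0.png")[140:260,250:390]; b=cv2.imread("pics/scene0.png")[140:270,290:400]
a=cv2.resize(a,(400*140//120*1,400),interpolation=cv2.INTER_CUBIC); b=cv2.resize(b,(338,400),interpolation=cv2.INTER_CUBIC)
cv2.imwrite("pics/z0.png",np.hstack([a,b])); print(a.shape)
c=capture("top"); hsv=cv2.cvtColor(c["img"],cv2.COLOR_BGR2HSV)
m=((hsv[...,1]<60)&(hsv[...,2]>110)).astype(np.uint8); m[:140]=0;m[250:]=0;m[:,:255]=0;m[:,352:]=0
cs,_=cv2.findContours(m,cv2.RETR_EXTERNAL,cv2.CHAIN_APPROX_NONE); k=max(cs,key=cv2.contourArea); 
h=cv2.convexHull(k)[:,0]; h=h[(h[:,1]>175)]
print(cv2.fitEllipse(h.astype(np.float32)))
(e,ax,_)=cv2.fitEllipse(h.astype(np.float32)); C=onz(c,*e,0.035); print("axis",C, "diam",np.linalg.norm(onz(c,e[0]+ax[0]/2,e[1],.035)-onz(c,e[0]-ax[0]/2,e[1],.035)))
print("cup",onz(c,337,210,.088),"post",onz(c,263,135,.286),"obj",onz(c,331,245,.05),"mm/px",onz(c,305,200,.05)-onz(c,306,200,.05))
E
```

```text
(400, 466, 3)
((303.8036193847656, 196.3427734375), (89.33882141113281, 89.63530731201172), 135.61192321777344)
axis [0.58319975 0.07915639 0.035     ] diam 0.27842081023139376
cup [ 0.5349258  -0.02266489  0.088     ] post [0.72514343 0.17255594 0.286     ] obj [ 0.43071482 -0.00257706  0.05      ] mm/px [6.05255414e-05 3.08459887e-03 0.00000000e+00]
```

View pics/z0.png

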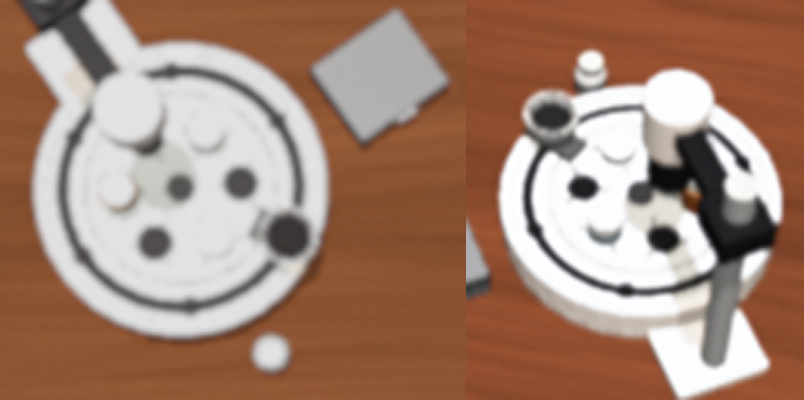

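The zoom shows the cup's dark pad at about (336.5,210.5) in top and (317.7,177.7) in scene. The slot is centred at (304.2,196.3), and the next hole is at about (307,232) in top. Next I'll refine and triangulate these.

```bash
python3 - <<'E'
from h import *
T=capture("top");S=capture("scene")
def dark(c,u,v,r=8,th=110):
    g=cv2.cvtColor(c["img"],cv2.COLOR_BGR2GRAY); m=(g<th).astype(np.uint8); w=np.zeros_like(m); cv2.circle(w,(round(u),round(v)),r,1,-1)
    _,_,st,ce=cv2.connectedComponentsWithStats(m*w); i=1+np.argmax(st[1:,4]); print(ce[i],st[i]); return ce[i]
a=dark(T,336.5,210.5,7,80); b=dark(S,317.7,177.7,6,90)
P=tri((T,*a),(S,*b)); print("cup tri",P,"top@.08",onz(T,*a,.08),"scene@.08",onz(S,*b,.08))
A=onz(T,304,196.3,.045); A[2]=.046
# holes in scene (zoom readings) and next hole top
holeT=onz(T,307,232.4,.046); d=P-A; print("axis",A,"cup r,ang",np.hypot(*d[:2]),np.degrees(np.arctan2(d[1],d[0])))
d=holeT-A; print("hole",holeT,np.hypot(*d[:2]),np.degrees(np.arctan2(d[1],d[0])))
# all holes, top zoom readings
for x,y in [(172,71),(279,121),(190,308),(83,257),(75,139)]:
    p=onz(T,250+x/3.329-.35,140+y/3.333-.35,.046); d=p-A; print(p[:2],np.hypot(*d[:2]),np.degrees(np.arctan2(d[1],d[0])))
# same in scene
for x,y in [(535-466,230),(627-466,290),(742-466,163)]:
    p=onz(S,290+x/3.073-.35,140+y/3.077-.35,.046); d=p-A; print("S",p[:2],np.hypot(*d[:2]),np.degrees(np.arctan2(d[1],d[0])))
E
```

```text
[336.17525773 210.24742268] [331 205  11  11  97]
[317.47887324 177.42253521] [312 174  12   8  71]
cup tri [ 0.53477607 -0.02041352  0.08048862] top@.08 [ 0.53477748 -0.02025949  0.08      ] scene@.08 [ 0.53442523 -0.02066109  0.08      ]
axis [0.58235483 0.07803393 0.046     ] cup r,ang 0.10934184388320305 -115.79406128494632
hole [0.47064176 0.07040531 0.046     ] 0.11197324126809405 -176.0934724683988
[0.69297232 0.08470742] 0.11081860766337255 3.4524381475723103
[ 0.64386614 -0.01438966] 0.11102143765556505 -56.35476870483177
[0.47170283 0.07123722] 0.1108605441860312 -176.48506954691445
[0.52067048 0.16968189] 0.11047311001963828 123.94282122849874
[0.63080777 0.17611034] 0.10939227643478928 63.70912938451411
S [ 0.64667008 -0.01183971] 0.11051570444469087 -54.41178243649649
S [0.69375095 0.08671244] 0.11173365879881646 4.454730781800865
S [0.52503573 0.16957841] 0.10800867357954307 122.05207739498198
```

step_arm([
  {"offset":[0.75,0.99,0],"turn":[0,0,0],"gripper":-1},
  {"offset":[0.75,0.99,0],"turn":[0,0,0],"gripper":-1},
  {"offset":[0.75,0.99,0],"turn":[0,0,0],"gripper":-1},
  {"offset":[0.75,0.99,0],"turn":[0,0,0],"gripper":-1},
  {"offset":[0.75,0.99,0],"turn":[0,0,0],"gripper":-1},
  {"offset":[0.75,0.99,0],"turn":[0,0,0],"gripper":-1},
  {"offset":[0.75,0.99,0],"turn":[0,0,0],"gripper":-1},
  {"offset":[0.75,0.99,0],"turn":[0,0,0],"gripper":-1},
  {"offset":[0.75,0.99,0],"turn":[0,0,0],"gripper":-1},
  {"offset":[0.75,0.99,0],"turn":[0,0,0],"gripper":-1},
  {"offset":[0.75,0.99,0],"turn":[0,0,0],"gripper":-1},
  {"offset":[0.75,0.99,0],"turn":[0,0,0],"gripper":-1},
  {"offset":[0.75,0.99,0],"turn":[0,0,0],"gripper":-1},
  {"offset":[0.75,0.99,0],"turn":[0,0,0],"gripper":-1},
  {"offset":[0.75,0.99,0],"turn":[0,0,0],"gripper":-1},
  {"offset":[0.75,0.99,0],"turn":[0,0,0],"gripper":-1},
  {"offset":[0.75,0.99,0],"turn":[0,0,0],"gripper":-1},
  {"offset":[0.75,0.99,0],"turn":[0,0,0],"gripper":-1},
  {"offset":[0.75,0.99,0],"turn":[0,0,0],"gripper":-1},
  {"offset":[0.75,0.99,0],"turn":[0,0,0],"gripper":-1},
])

```text
time_s: 2.25
tool_pos: [0.4745, -0.0983, 0.2313]
ee_rot: [-3.097, -0.528, 0.0]
ft_force: [0.1, -0.5, 0.3]
opening: -0.0003
grip_force: 0.0
```

step_arm([
  {"offset":[0.75,0.98,0],"gripper":-1},
  {"offset":[0.75,0.98,0],"gripper":-1},
  {"offset":[0.75,0.98,0],"gripper":-1},
  {"offset":[0.75,0.98,0],"gripper":-1},
  {"offset":[0,0,-1],"gripper":-1},
  {"offset":[0,0,-1],"gripper":-1},
  {"offset":[0,0,-1],"gripper":-1},
  {"offset":[0,0,-1],"gripper":-1},
  {"offset":[0,0,-1],"gripper":-1},
  {"offset":[0,0,-1],"gripper":-1},
  {"offset":[0,0,-0.3],"gripper":-1},
  {"offset":[0,0,0],"gripper":-1},
])

```text
schema error: expected keys offset, turn, gripper
```

```bash
python3 - <<'E'
from h import *
o=[]
for n,(x,y) in (("top",(250,140)),("scene",(280,120))):
    c=capture(n); o.append(cv2.resize(c["img"][y:y+120,x:x+120],(400,400),interpolation=cv2.INTER_CUBIC))
cv2.imwrite("pics/z1.png",np.hstack(o)); print(state()["tool_pos"],state()["ft_force"])
E
```

```text
[ 0.47532608 -0.09751216  0.2309831 ] [ 0.31905611 -0.10086544 -0.69409109]
```

View pics/z1.png

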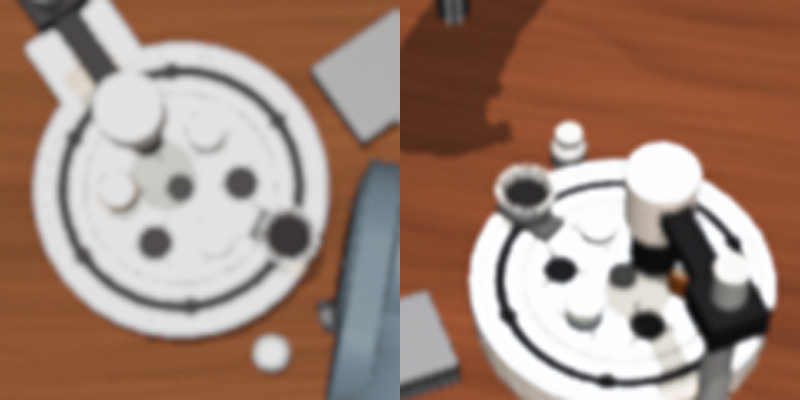

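The arm has not moved: that call was refused for lacking "turn". The picture shows the cup still clear and free. I'll send the call again with "turn" in every row.

step_arm([
  {"offset":[0.73,0.96,0],"turn":[0,0,0],"gripper":-1},
  {"offset":[0.73,0.96,0],"turn":[0,0,0],"gripper":-1},
  {"offset":[0.73,0.96,0],"turn":[0,0,0],"gripper":-1},
  {"offset":[0.73,0.96,0],"turn":[0,0,0],"gripper":-1},
  {"offset":[0,0,-1],"turn":[0,0,0],"gripper":-1},
  {"offset":[0,0,-1],"turn":[0,0,0],"gripper":-1},
  {"offset":[0,0,-1],"turn":[0,0,0],"gripper":-1},
  {"offset":[0,0,-1],"turn":[0,0,0],"gripper":-1},
  {"offset":[0,0,-1],"turn":[0,0,0],"gripper":-1},
  {"offset":[0,0,-1],"turn":[0,0,0],"gripper":-1},
  {"offset":[0,0,-0.3],"turn":[0,0,0],"gripper":-1},
  {"offset":[0,0,0],"turn":[0,0,0],"gripper":-1},
])

```text
time_s: 3.55
tool_pos: [0.5316, -0.0228, 0.1047]
ee_rot: [-3.097, -0.527, 0.003]
ft_force: [0.4, -0.5, -0.3]
opening: 0.0001
grip_force: 0.0
```

```bash
python3 - <<'E'
from h import *
o=[]
for n,(x,y) in (("top",(270,140)),("scene",(280,120))):
    c=capture(n); print(n,proj(c,state()["tool_pos"])); o.append(cv2.resize(c["img"][y:y+120,x:x+120],(400,400),interpolation=cv2.INTER_CUBIC))
cv2.imwrite("pics/z2.png",np.hstack(o)); print(state()["tool_pos"],state()["ft_force"])
E
```

```text
top [337.13031594 210.4818861 ]
scene [316.87323814 171.38775613]
[ 0.53273509 -0.02274778  0.10608867] [ 0.26794847 -0.08390056 -0.04970415]
```

View pics/z2.png

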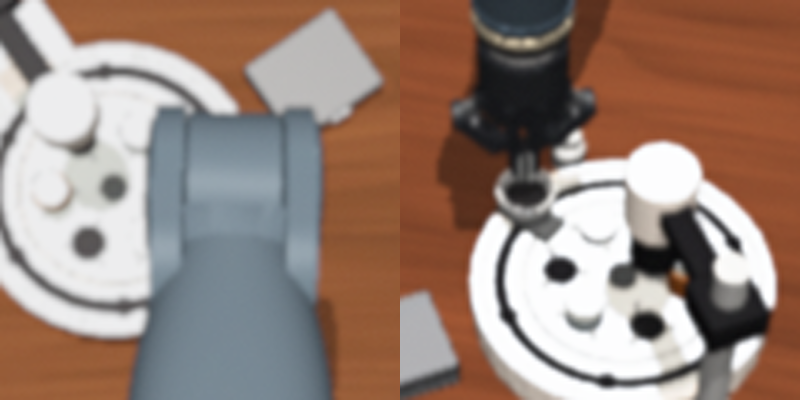

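The fingertips stand over the cup in the scene view. I'll make a small correction and press.

step_arm([
  {"offset":[0.08,0.08,-0.5],"turn":[0,0,0],"gripper":-1},
  {"offset":[0,0,-0.5],"turn":[0,0,0],"gripper":-1},
  {"offset":[0,0,-0.3],"turn":[0,0,0],"gripper":-1},
  {"offset":[0,0,-0.2],"turn":[0,0,0],"gripper":-1},
  {"offset":[0,0,0],"turn":[0,0,0],"gripper":-1},
  {"offset":[0,0,0],"turn":[0,0,0],"gripper":-1},
])

```text
time_s: 4.25
tool_pos: [0.534, -0.021, 0.0755]
ee_rot: [3.097, 0.528, 0.0]
ft_force: [-1.4, -1.4, 6.1]
opening: -0.0001
grip_force: 2.5
```

step_arm([
  {"offset":[0,0,-0.25],"turn":[0,0,0],"gripper":-1},
  {"offset":[0,0,-0.2],"turn":[0,0,0],"gripper":-1},
  {"offset":[0,0,0],"turn":[0,0,0],"gripper":-1},
  {"offset":[0,0,0],"turn":[0,0,0],"gripper":-1},
])

```text
time_s: 4.65
tool_pos: [0.5344, -0.0211, 0.0671]
ee_rot: [3.096, 0.528, 0.002]
ft_force: [-0.9, -0.4, 7.3]
opening: -0.0005
grip_force: 4.2
```

step_arm([
  {"offset":[-0.21,0.115,-0.05],"turn":[0,0,0],"gripper":-1},
  {"offset":[-0.21,0.115,0],"turn":[0,0,0],"gripper":-1},
  {"offset":[-0.2,0.133,0],"turn":[0,0,0],"gripper":-1},
  {"offset":[-0.2,0.133,0],"turn":[0,0,0],"gripper":-1},
  {"offset":[-0.187,0.15,0],"turn":[0,0,0],"gripper":-1},
  {"offset":[-0.187,0.15,0],"turn":[0,0,0],"gripper":-1},
  {"offset":[-0.174,0.166,0],"turn":[0,0,0],"gripper":-1},
  {"offset":[-0.174,0.166,0],"turn":[0,0,0],"gripper":-1},
  {"offset":[-0.158,0.18,0],"turn":[0,0,0],"gripper":-1},
  {"offset":[-0.158,0.18,0],"turn":[0,0,0],"gripper":-1},
  {"offset":[-0.142,0.194,0],"turn":[0,0,0],"gripper":-1},
  {"offset":[-0.142,0.194,0],"turn":[0,0,0],"gripper":-1},
  {"offset":[0,0,0],"turn":[0,0,0],"gripper":-1},
])

```text
time_s: 5.95
tool_pos: [0.492, 0.017, 0.0664]
ee_rot: [3.097, 0.529, 0.004]
ft_force: [0.2, -0.1, 8.4]
opening: 0.0002
grip_force: 4.3
```

```bash
python3 - <<'E'
from h import *
o=[]
for n,(x,y) in (("top",(250,140)),("scene",(280,120))):
    c=capture(n); o.append(cv2.resize(c["img"][y:y+120,x:x+120],(400,400),interpolation=cv2.INTER_CUBIC))
cv2.imwrite("pics/z3.png",np.hstack(o)); print(state()["tool_pos"],state()["ft_force"])
E
```

```text
[0.49213194 0.01685266 0.06638275] [-0.25968939  0.7769004   8.54210273]
```

View pics/z3.png

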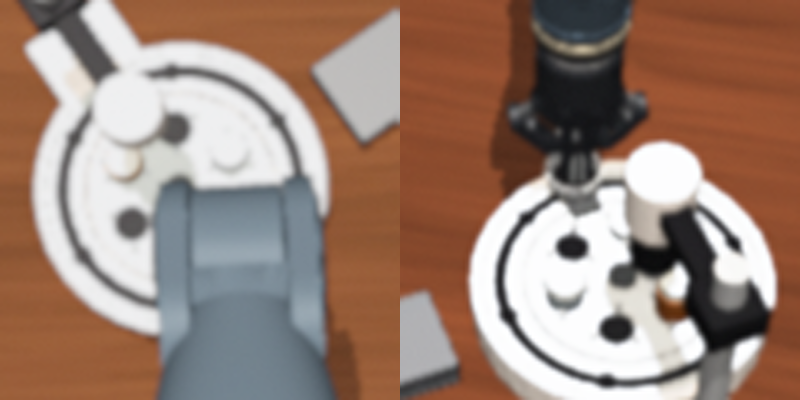

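The carousel is about halfway round and turns with the fingers. I'll continue.

step_arm([
  {"offset":[-0.125,0.205,0],"turn":[0,0,0],"gripper":-1},
  {"offset":[-0.125,0.205,0],"turn":[0,0,0],"gripper":-1},
  {"offset":[-0.106,0.215,0],"turn":[0,0,0],"gripper":-1},
  {"offset":[-0.106,0.215,0],"turn":[0,0,0],"gripper":-1},
  {"offset":[-0.087,0.223,0],"turn":[0,0,0],"gripper":-1},
  {"offset":[-0.087,0.223,0],"turn":[0,0,0],"gripper":-1},
  {"offset":[-0.067,0.23,0],"turn":[0,0,0],"gripper":-1},
  {"offset":[-0.067,0.23,0],"turn":[0,0,0],"gripper":-1},
  {"offset":[-0.047,0.235,0],"turn":[0,0,0],"gripper":-1},
  {"offset":[-0.047,0.235,0],"turn":[0,0,0],"gripper":-1},
  {"offset":[-0.027,0.238,0],"turn":[0,0,0],"gripper":-1},
  {"offset":[-0.027,0.238,0],"turn":[0,0,0],"gripper":-1},
  {"offset":[0,0,0],"turn":[0,0,0],"gripper":-1},
])

```text
time_s: 7.35
tool_pos: [0.4739, 0.0711, 0.0663]
ee_rot: [-3.097, -0.529, -0.004]
ft_force: [0.1, 0.1, 9.0]
opening: 0.0002
grip_force: 4.3
```

```bash
python3 - <<'E'
from h import *
o=[]
for n,(x,y) in (("top",(250,140)),("scene",(280,120))):
    c=capture(n); cv2.imwrite(f"pics/{n}4.png",c["img"]); o.append(cv2.resize(c["img"][y:y+120,x:x+120],(400,400),interpolation=cv2.INTER_CUBIC))
cv2.imwrite("pics/z4.png",np.hstack(o)); print(state()["tool_pos"],state()["ft_force"])
# carousel angle from dark recesses in the disc, scene view
A=np.array([.5823,.0778])
for f in ("scene0","scene4"):
    g=cv2.cvtColor(cv2.imread(f"pics/{f}.png"),cv2.COLOR_BGR2GRAY); m=(g<110).astype(np.uint8)
    _,_,st,ce=cv2.connectedComponentsWithStats(m)
    for s,e in zip(st,ce):
        if 15<s[4]<150 and 300<e[0]<395 and 165<e[1]<240:
            d=onz(c,*e,.046)[:2]-A; print(f,e.round(1),s[4],np.hypot(*d).round(4),np.degrees(np.arctan2(d[1],d[0])).round(2))
E
```

```text
[0.4739345  0.07088256 0.06638056] [-0.45140873 -0.08028447  8.77046194]
scene0 [317.5 177.5] 81 0.1282 -125.33
scene0 [327.7 200.6] 47 0.0555 -84.25
scene0 [353.8 217.3] 62 0.0574 33.33
scene4 [337.  175.4] 17 0.1063 -153.76
scene4 [338.2 189.1] 45 0.0544 -142.95
scene4 [335.2 215.1] 53 0.057 -23.59
scene4 [354.4 217.6] 50 0.0593 34.52
```

View pics/z4.png

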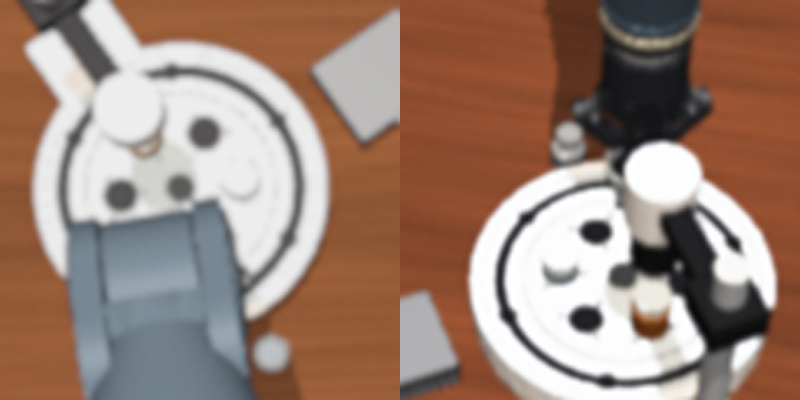

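The plunger is near the next hole. I'll get a finer carousel angle from the recess at top-zoom (120,195), which was at (155,242).

```bash
python3 - <<'E'
from h import *
c=capture("top");s=capture("scene"); A=np.array([.5823,.0778])
def cen(f,cam,u,v,r=7):
    g=255-cv2.cvtColor(cv2.imread(f"pics/{f}.png"),cv2.COLOR_BGR2GRAY).astype(float); Y,X=np.mgrid[:400,:640]
    w=np.where((X-u)**2+(Y-v)**2<r*r,np.clip(g-90,0,None),0); e=((X*w).sum()/w.sum(),(Y*w).sum()/w.sum())
    d=onz(cam,*e,.046)[:2]-A; a=np.degrees(np.arctan2(d[1],d[0])); print(f,np.round(e,2),np.hypot(*d).round(4),a.round(2)); return a
print(cen("top0",c,296.3,212.4)-cen("top4",c,285.8,198.2))
print(cen("top0",c,322,194.4),cen("top4",c,311.4,179.4)) # different recesses: 120 apart in body
print(cen("scene0",s,327.7,200.6)-cen("scene4",s,338.2,189.1),cen("scene0",s,353.8,217.3)-cen("scene4",s,335.2,215.1))
E
```

```text
top0 [296.06 212.38] 0.0556 152.76
top4 [285.87 198.2 ] 0.0566 94.89
57.86738587264607
top0 [321.83 194.46] 0.0553 -85.25
top4 [310.91 179.46] 0.0565 -22.96
-85.24925810782878 -22.958877318779294
scene0 [327.69 200.54] 0.0556 -84.38
scene4 [338.33 189.1 ] 0.0544 -143.25
scene0 [353.89 217.14] 0.0572 33.83
scene4 [335.39 215.31] 0.0573 -22.85
58.87028682136615 56.67822636894404
```

The carousel has turned about 57.7°, roughly 2° short. I'll nudge it 3.5 mm clockwise and let up partly: force still felt at z ≈ 0.0745 means the key is in the hole.

step_arm([
  {"offset":[0,0.09,0],"turn":[0,0,0],"gripper":-1},
  {"offset":[0,0.08,0],"turn":[0,0,0],"gripper":-1},
  {"offset":[0,0,0],"turn":[0,0,0],"gripper":-1},
  {"offset":[0,0,0.2],"turn":[0,0,0],"gripper":-1},
  {"offset":[0,0,0.2],"turn":[0,0,0],"gripper":-1},
  {"offset":[0,0,0],"turn":[0,0,0],"gripper":-1},
  {"offset":[0,0,0],"turn":[0,0,0],"gripper":-1},
])

```text
time_s: 8.25
tool_pos: [0.4737, 0.0741, 0.0742]
ee_rot: [-3.097, -0.528, -0.003]
ft_force: [0.0, 0.4, 5.1]
opening: -0.0
grip_force: 2.8
```

The spring force of 5 N persists above the 71.5 mm rub height, so the key is in the hole. I'll let go and withdraw straight up.

step_arm([
  {"offset":[0,0,0.2],"turn":[0,0,0],"gripper":-1},
  {"offset":[0,0,0.2],"turn":[0,0,0],"gripper":-1},
  {"offset":[0,0,0.4],"turn":[0,0,0],"gripper":-1},
  {"offset":[0,0,1],"turn":[0,0,0],"gripper":-1},
  {"offset":[0,0,1],"turn":[0,0,0],"gripper":-1},
  {"offset":[0,0,1],"turn":[0,0,0],"gripper":-1},
  {"offset":[0,0,1],"turn":[0,0,0],"gripper":-1},
  {"offset":[0,0,1],"turn":[0,0,0],"gripper":-1},
  {"offset":[-1,-1,0.5],"turn":[0,0,0],"gripper":-1},
  {"offset":[-1,-1,0],"turn":[0,0,0],"gripper":-1},
  {"offset":[-1,-1,0],"turn":[0,0,0],"gripper":-1},
  {"offset":[-1,-1,0],"turn":[0,0,0],"gripper":-1},
  {"offset":[-1,-1,0],"turn":[0,0,0],"gripper":-1},
  {"offset":[-0.5,-1,0],"turn":[0,0,0],"gripper":-1},
  {"offset":[0,-1,0],"turn":[0,0,0],"gripper":-1},
  {"offset":[0,-1,0],"turn":[0,0,0],"gripper":-1},
  {"offset":[0,-1,0],"turn":[0,0,0],"gripper":-1},
  {"offset":[0,-1,0],"turn":[0,0,0],"gripper":-1},
  {"offset":[0,0,0],"turn":[0,0,0],"gripper":-1},
])

```text
time_s: 10.15
tool_pos: [0.3625, -0.1276, 0.1995]
ee_rot: [3.097, 0.525, -0.0]
ft_force: [1.0, -0.1, -0.3]
opening: -0.0004
grip_force: 0.0
```

```bash
python3 - <<'E'
from h import *
o=[]
T=capture("top");S=capture("scene"); A=np.array([.5823,.0778])
for c,(x,y) in ((T,(250,140)),(S,(280,120))): o.append(cv2.resize(c["img"][y:y+120,x:x+120],(400,400),interpolation=cv2.INTER_CUBIC))
cv2.imwrite("pics/z5.png",np.hstack(o)); print(state()["tool_pos"],state()["ft_force"])
def cen(cam,u,v,r=7,th=90):
    g=255-cv2.cvtColor(cam["img"],cv2.COLOR_BGR2GRAY).astype(float); Y,X=np.mgrid[:400,:640]
    w=np.where((X-u)**2+(Y-v)**2<r*r,np.clip(g-th,0,None),0); return (X*w).sum()/w.sum(),(Y*w).sum()/w.sum()
for cam,u,v in((T,285.8,198.2),(S,338.2,189.1),(S,335.2,215.1)):
    d=onz(cam,*cen(cam,u,v),.046)[:2]-A; print(np.degrees(np.arctan2(d[1],d[0])))
H=np.array([.4725,.0707,.078]); t,s=proj(T,H),proj(S,H); print(t,s)
P=tri((T,*cen(T,*t,7,150)),(S,*cen(S,*s,7,150))); d=P[:2]-A; print("cup",P,np.hypot(*d),np.degrees(np.arctan2(d[1],d[0])))
E
```

```text
[ 0.3623765  -0.12607694  0.19937203] [ 0.07466845  0.22288105 -0.0231582 ]
93.06115253977364
-145.05567368983677
-24.76892591249363
[306.39862826 231.50548103] [350.98721766 167.39823383]
cup [0.47461171 0.06382634 0.08441957] 0.10859112269002559 -172.60659637998103
```

View pics/z5.png

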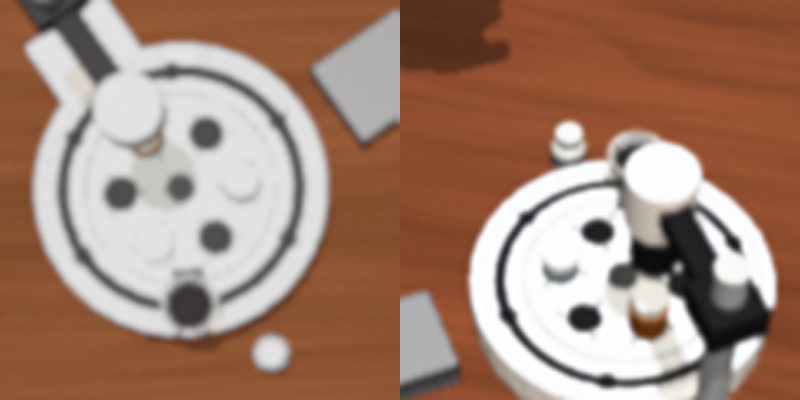

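The top view shows the cup at zoom (190,305), at the next hole. The recesses give about 59.7° of turn. The jars are in place, the objective has not moved and the arm is clear. Handing in.

```bash
python3 -c "
from h import *
print(finish_job())"
```

```text
the job is handed in; nothing more can be done
None
```

I pressed the plunger in, turned the carousel one hole clockwise (measured about 59.7°), let the plunger spring up into that hole, and handed the job in with the arm clear; its full height rests on the spring force felt on letting up, since the lens hid the cup in one view.

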